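Open the tractor battery box by its hidden catch

ROBOT

A 7-joint arm with a two-finger parallel gripper is mounted at the origin on the work surface. World frame = base frame: x ahead of the robot, y to its left, z up, the work surface at z = 0. Lengths are in m, angles in rad, forces in N, time in s.
With the tool pointing down it reaches from about 0.35 to 0.9 m from the base axis. Payload 8.1 kg.
Tool frame: the origin (TCP) lies midway between the tips of the shut fingers; the grasp point (between the pads) lies 19 mm behind it (arm.pinch_z is the distance from the TCP to the grasp point, in m); z points along the fingers, y is the direction in which the jaws open and shut (so a half turn about z gives the same grasp; the last joint's range is limited). The gripper opens to 92 mm and grips with 3 to 60 N. Pads are 19 mm wide; open, the fingers measure 130 mm over their backs; the gripper's body (75 mm by 190 mm) begins 47 mm behind the grasp point.
Start: joints at [1.198, 0.434, 0.025, 1.573, -0.012, 1.134, -0.075], TCP at [0.167, -0.602, 0.227] pointing down, gripper open.
Joint ranges: [-2.62, 2.62], [-0.44, 2.09], [-1.27, 1.32], [0.08, 2.57], [-1.32, 4.46], [0.12, 2], [-2.74, 2.74]. Speed limits (rad/s): [2.22, 2.22, 3.01, 3.01, 3.14, 3.14, 3.14].

INTERFACE

Orientations are given as a rotation vector (axis times angle).
In Python, from cell import arm, eyes gives the robot as it stands.
- The arm moves only by the tool apply_moves, never from a script. Its argument "targets" is one flat list of numbers, 5 for each row, row after row: the closure, from 0 (fully open) to 1 (shut), then the shift along the tool's x, y, z each as a share of 40 cm, from -1 to 1, then the turn about the tool's z as a share of pi/2 rad, from -1 to 1. A call has 1 to 20 rows; each row shifts and turns the commanded pose from where the row before left it, along the tool's axes as they then stand; what a row does not reach is not made up. A row lasts 1/8 s, in which the tool goes at most 62.5 mm and 10.7 degrees, less where a joint would pass 70% of its speed; a pose out of reach is approached as far as the arm can. A call with a number of a shift or a turn outside -1 to 1 is refused whole. A call with a gripper value outside its range is refused whole. The fingers move at their own pace and stop on an object; "grip_force" is the grip in N (left out, the last holds). Time passes only in rows, so rows that do not move let the fingers close. It gives the time, the measured TCP pose, the force and the opening at its end, in the units of the state.
- arm.observe(): the state, without advancing time (a new reading comes with each control period).
- eyes.get_image(name): name is "scene" or "top" or "wrist"; returns the picture (400x640x3 uint8, red, green, blue); there is no depth.
- eyes.camera_params(name): a dict with "camera_matrix" (3x3 intrinsics, pixels), "xyz" and "attitude" of the camera in the world; the wrist camera has in their place "hand_eye" (4x4, takes a point from camera to tool coordinates, whose origin is the TCP and whose axes are the flange's). Camera axes: x right, y down, z forward; pixel columns grow to the right and rows downward; lengths in m; the calibration is good to about 2 mm. A picture is of the moment at which its call begins: read the wrist's pose just before it. camera_params takes no time and is no camera call.
- arm.sign_off(): hands the job in, once; it reports no verdict.
The state is a dict: "clock": time; "joints": joint angles; "dq": joint speeds; "joint_efforts": joint torques, N m; "position": TCP position; "ee_rot": TCP orientation; "force": force on the tool from outside, world axes, zero at the start; "ft_torque": the same for the moment, N m; "width": opening from 0.0 (shut) to 1.0 (fully open).
Only numpy, scipy, OpenCV 4.12 (cv2) and the standard library are available. Lean on these libraries where they do the work, as an engineer would, in place of code of your own. Each camera call takes 0.05 s, during which the arm holds its last target.

TASK

The blue battery box is held shut by a hidden spring catch that only a tool can reach: take the long, slim T-handle key (orange handle) from its stand, push it down through the slot in the front deck of the box to press the catch until the lid springs ajar, and hang the key back in the stand. Swing the lid up and back past its balance point so that it rests wide open by itself, and leave the other tools as they are.

Things in the scene. Friction and masses are not known exactly. Their poses are not given: they have to be found in the camera images.
- key_grip (a point): Centre of the orange grip of the long T-handle key (loose, about 0.16 kg). Grip 100 mm long along its x, 20 mm wide along its y (flat sides, grasp here), 28 mm tall; below it a hub 40 x 20 x 14 mm that rests on the stand's plate, then a straight steel shank, 8 mm diameter, rounded end, pointing down. z runs up along the shank. It hangs with a few mm of play.
- key_tip (a point): Lower end of the key's shank, 178 mm straight below key_grip (150 mm below the hub's underside).
- stand: Fixed grey sheet-steel stand; origin: centre of its underside on the bench. Level top plate 60 mm (x) by 226 mm (y), upper face at 160 mm, with three 20 mm round holes at x = 0, y = -75, 0, +75 mm; one T-handle tool hangs in each, grip about along the stand's x, top at 202 mm; which tool is in which hole varies. Sheet legs at y = +-111 mm, base plate 6 mm thick.
- slot (a point): Centre of the release slot in the level aluminium front deck of the fixed blue battery box, at the deck's upper face, 120 mm above the bench. Slot 15 mm wide along x, 40 mm long along y; deck 3 mm thick; yellow rim. x points level from the slot back towards the hinge, y along the hinge, z up. The box is 200 mm wide (y); its front face is 23 mm before the slot.
- lid (a joint): Lid, rad: 0 shut, grows as it opens; springs by itself to about 0.17 when the catch lets go; balances about upright (1.57): below that it falls back, beyond about 1.62 it falls open onto its stop at 1.95. The lid weighs about 0.4 kg.
- lid_bar (a point): Middle of the lid's pull bar: round steel, 11 mm diameter, along y, 100 mm long, with a strut to the lid at each end. With the lid shut it lies 27 mm before the lid's front edge, 32 mm above the deck and 22 mm behind the slot. It moves with the lid on an arc about the hinge; its axes are the slot's when shut and turn with the lid.
- hinge (a point): Middle of the lid's hinge line, which runs along the point's y (level); fixed to the box. With the lid shut the pull bar lies 150 mm before it (-x) and 26 mm above it.
- catch: Hidden catch lever in the box under the slot; origin on its pivot. Its orange tab spans the slot, top 54 mm below the slot's mouth. Pressing it straight down about 10 mm (about 7 N) releases the lid, stop at about 15 mm (10 N); it springs back when let go.
- key: The long T-handle key as a body; origin at the centre of its hub's underside, z up along the shank, x along the grip.
- nut_driver: T-handle nut driver, blue grip of the same size, 145 mm shank with a 17 mm socket at its end (too thick for the slot); hangs in the stand. Leave it. Origin: hub's underside.
- short_key: Short T-handle key, black grip of the same size, 58 mm shank (too short to release the catch); hangs in the stand. Leave it. Origin: hub's underside.
- hammer: Hammer lying on the bench, 280 mm; leave it.
- spanner_a: Spanner lying on the bench, 190 mm; leave it.
- spanner_b: Spanner lying on the bench, 160 mm; leave it.
- gear: Steel gear lying flat, 82 mm across, 22 mm thick; leave it.
Mind the look-alikes: they are no part of the job. There is more than one size of the key; the job needs the largest. Leave any green look-alike of the stand alone.

How it is judged:
On the way, in this order (a step that is already met when the one before it is completed fails the run):
1. the key presses the catch and the lid springs ajar (value of joint lid above 0.05 rad and contact force between key and catch above 0.5 N), for 0.05 s.
2. the lid is swung up past its balance point (value of joint lid above 1.6 rad), for 0.2 s.
At the end, for the whole second after the job is handed in: The lid rests open by itself on its stop (joint above 1.8 rad); the long key hangs upright (within 0.15 rad) and still in a hole of the stand, its grip centre 178 to 198 mm above the bench and its tip below the top plate, within 20 mm of the row of holes (value of joint lid above 1.8 rad and z of key_grip in the frame of stand between 0.178 and 0.198 m and z of key_tip in the frame of stand below 0.025 m and x of key_tip in the frame of stand between -0.02 and 0.02 m and angle between key's own z axis and vertical below 0.15 rad and linear speed of key below 0.03 m/s); the robot touches nothing.
It fails at once if another tool in the stand or on the bench is moved more than 40 mm (distance of any of nut_driver, short_key, hammer, spanner_a, spanner_b, gear from where it was at the start of the episode above 0.04 m).
It also fails if it takes over 72 s, if anything falls off the work surface, if the arm or the gripper's body presses on something with over 40 N, if the wrist force passes 120 N, or if a joint passes its speed limit or range.

## Working session

There is one attempt and no reset: what is moved stays moved. The work goes in short steps, Python scripts to look and compute and a tool call to move; the robot and the scene stay as the last step left them, time stands still between calls to the robot, and variables do not carry over. Pictures are saved under pics/ and viewed, and the job is handed in when it is done.

Besides the shell and the picture viewer there is one more tool, called after "Call:" as name(argument=value, ...) on one line, values as JSON. apply_moves: Moves the arm, as the interface text tells. Its arguments: {"type":"object","properties":{"targets":{"type":"array"},"grip_force":{"type":"number"}},"required":["targets"]}

```bash
ls; mkdir -p pics; python3 - <<'E'
from cell import arm, eyes
import cv2
for n in("scene","top","wrist"):
    im=eyes.get_image(n); cv2.imwrite(f"pics/{n}0.png",im[:,:,::-1])
    print(n,eyes.camera_params(n))
print(arm.observe(), arm.pinch_z)
E
```

```text
pics
scene {'camera_matrix': array([[443.76291215,   0.        , 311.17452681],
       [  0.        , 443.76291215, 200.90826193],
       [  0.        ,   0.        ,   1.        ]]), 'xyz': array([ 0.98358638, -0.37497359,  1.08855292]), 'attitude': array([-2.32293675, -1.10219009,  0.36485184])}
top {'camera_matrix': array([[382.93030162,   0.        , 315.89734448],
       [  0.        , 382.93030162, 205.15867543],
       [  0.        ,   0.        ,   1.        ]]), 'xyz': array([0.29594825, 0.02417963, 1.12879296]), 'attitude': array([-2.12507661,  2.17818964, -0.18178111])}
wrist {'camera_matrix': array([[331.13936489,   0.        , 317.72378507],
       [  0.        , 331.13936489, 194.51759175],
       [  0.        ,   0.        ,   1.        ]]), 'hand_eye': array([[-3.17892628e-04, -9.66258810e-01, -2.57572924e-01,
         6.81918428e-02],
       [ 9.99999737e-01, -4.74949368e-04,  5.47539955e-04,
        -2.62145516e-04],
       [-6.51399402e-04, -2.57572682e-01,  9.66258707e-01,
        -1.58323436e-01],
       [ 0.00000000e+00,  0.00000000e+00,  0.00000000e+00,
         1.00000000e+00]])}
{'clock': 0.15, 'joints': array([ 1.19838335,  0.43507527,  0.0249503 ,  1.57387389, -0.01156893,
        1.13400642, -0.07511901]), 'dq': array([ 9.37186752e-04, -2.83079907e-03, -1.92564281e-07, -1.63066906e-03,
       -1.70141789e-03, -1.46646008e-03, -5.03285215e-04]), 'joint_efforts': array([ 1.87623096e-03, -6.68263364e+01,  9.85774174e-01, -3.14695752e+01,
       -6.05806173e-02,  3.93975328e-02,  1.24165849e-04]), 'position': array([ 0.16644954, -0.60202707,  0.22612281]), 'ee_rot': array([-3.11188641e+00, -4.22295606e-01,  4.57614783e-04]), 'force': array([ 0.62256496, -0.36848681,  0.82607385]), 'ft_torque': array([-0.0557466 ,  0.03148988,  0.02069438]), 'width': 1.0006275701125589} 0.0188
```

View pics/scene0.png

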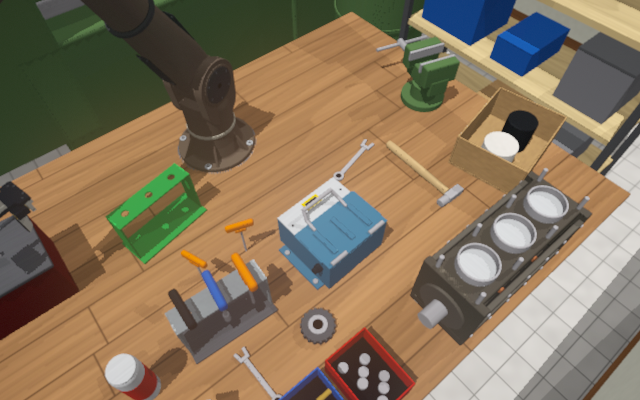

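View pics/top0.png

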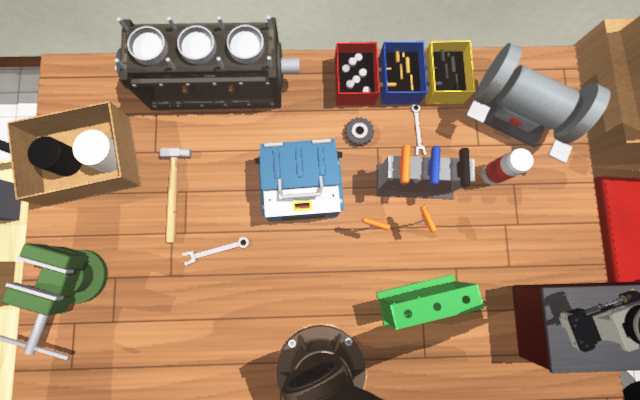

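View pics/wrist0.png

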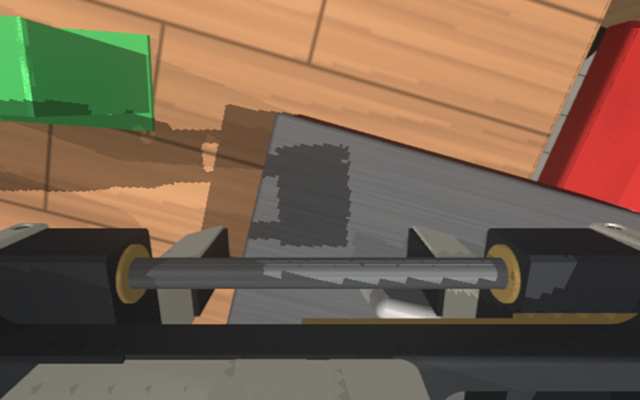

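The orange candidates are the key in the grey stand (top 405,165), with a full-size grip, and two small loose orange keys on the bench (top 376,223 and 428,218). The other grips are blue (435,165) and black (464,165). The green stand (430,302) is a look-alike. I pick the orange one in the grey stand and check it in a crop.

```bash
cat > h.py <<'E'
import numpy as np, cv2
from cell import arm, eyes
from scipy.spatial.transform import Rotation as R
def cam(n,st=None):
    p=eyes.camera_params(n); K=p['camera_matrix']
    if n=='wrist':
        T=np.eye(4);T[:3,:3]=R.from_rotvec(st['ee_rot']).as_matrix();T[:3,3]=st['position']
        M=T@p['hand_eye'];return K,M[:3,:3],M[:3,3]
    return K,R.from_rotvec(p['attitude']).as_matrix(),p['xyz']
def ray(c,uv):
    K,Rm,t=c; d=Rm@np.linalg.inv(K)@np.array([uv[0],uv[1],1.]);return t,d/np.linalg.norm(d)
def onz(c,uv,z):
    t,d=ray(c,uv);return t+d*(z-t[2])/d[2]
def proj(c,P):
    K,Rm,t=c;q=K@(Rm.T@(np.array(P)-t));return q[:2]/q[2]
def tri(c1,u1,c2,u2):
    t1,d1=ray(c1,u1);t2,d2=ray(c2,u2)
    s=np.linalg.lstsq(np.c_[d1,-d2],t2-t1,rcond=None)[0]
    a=t1+s[0]*d1;b=t2+s[1]*d2;return (a+b)/2,np.linalg.norm(a-b)
E
python3 - <<'E'
import cv2,numpy as np
from h import *
for n in('scene','top'):
    im=cv2.imread(f'pics/{n}0.png')
    box=dict(scene=(150,170,250,190),top=(250,130,240,110))[n]
    x,y,w,h=box
    cv2.imwrite(f'pics/{n}c.png',cv2.resize(im[y:y+h,x:x+w],None,fx=3.1,fy=3.1,interpolation=cv2.INTER_CUBIC))
    hsv=cv2.cvtColor(im,cv2.COLOR_BGR2HSV)
    for nm,lo,hi in(('orange',(8,220,150),(18,255,255)),('blue',(105,150,80),(125,255,255)),('yel',(22,150,150),(35,255,255)),('deck',(0,0,200),(180,40,255))):
        m=cv2.inRange(hsv,lo,hi);k,l,s,c=cv2.connectedComponentsWithStats(m)
        for i in range(1,k):
            if s[i][4]>15:
                mm=(l==i).astype(np.uint8);cs=cv2.findContours(mm,0,2)[0]
                r=cv2.minAreaRect(cs[0]);print(n,nm,s[i],c[i].round(1),[np.round(v,1) for v in r])
E
```

```text
scene orange [225 219  27  12  78] [239.  224.3] [array([238.1, 224.3]), array([ 3.8, 27.2]), np.float64(72.9)]
scene orange [181 251  25  16 113] [193.7 259.4] [array([192.3, 258.8]), array([26.3,  7.1]), np.float64(29.7)]
scene orange [232 254  24  34 285] [243.3 270.9] [array([243. , 270.7]), array([38.3,  8. ]), np.float64(58.4)]
scene blue [ 422    0   93   45 2815] [467.9  16.4] [array([468.,  22.]), array([44., 92.]), np.float64(90.0)]
scene blue [ 490   13   79   63 2902] [528.4  43.2] [array([528.5,  42.2]), array([46.6, 80.1]), np.float64(55.3)]
scene blue [202 271  23  37 260] [213.5 289.9] [array([213. , 288.8]), array([38.9,  7.5]), np.float64(61.7)]
scene blue [324 376  19  24  49] [333.6 388.8] [array([332.6, 387.8]), array([29.2,  1.9]), np.float64(51.3)]
scene yel [302 195  16  11  36] [308.9 199.7] [array([309.4, 199.8]), array([ 3. , 16.8]), np.float64(53.1)]
scene deck [484 132  35  25 660] [501.1 143.8] [array([501., 144.]), array([24., 34.]), np.float64(90.0)]
scene deck [634 136   6   9  29] [637.1 141. ] [array([637.7, 140.6]), array([3.7, 8.7]), np.float64(38
[... 5655 characters left out ...]
([ 40.5, 264.4]), array([50.7,  3.9]), np.float64(16.5)]
top deck [  6 284  50  16 166] [ 31.  291.5] [array([ 30.4, 291.3]), array([51. ,  3.4]), np.float64(16.2)]
top deck [ 25 314  19  41 219] [ 34.4 332.9] [array([ 34.3, 334. ]), array([ 6. , 42.1]), np.float64(19.0)]
top deck [  0 338  25   9  64] [ 11.3 342. ] [array([ 12. , 342.2]), array([25.3,  2.6]), np.float64(16.4)]
top deck [288 340   8   8  43] [291.5 343.2] [array([291.5, 343. ]), array([6.4, 6.4]), np.float64(45.0)]
top deck [ 34 348  33  12 116] [ 51.1 353.4] [array([ 50.1, 353.1]), array([33.8,  3.6]), np.float64(16.7)]
top deck [627 371  13  10  77] [635.1 374.5] [array([633. , 375.5]), array([ 9., 12.]), np.float64(90.0)]
```

View pics/scenec.png

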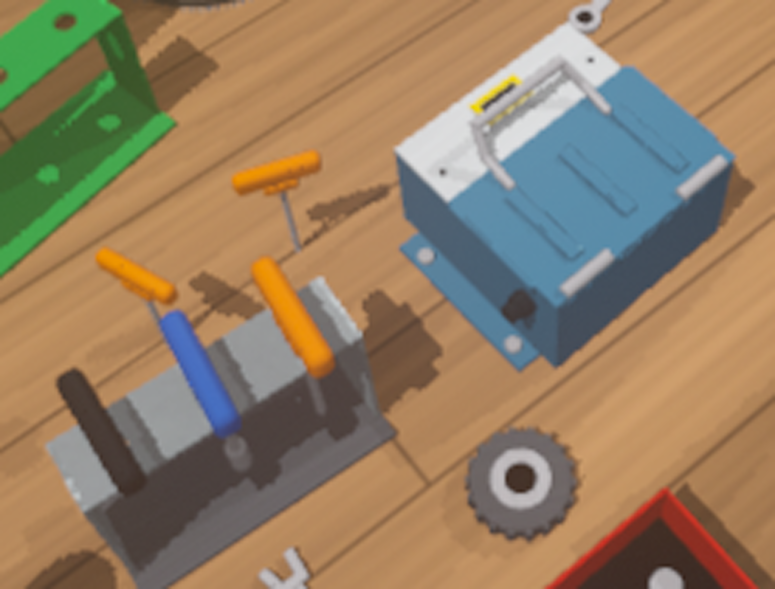

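View pics/topc.png

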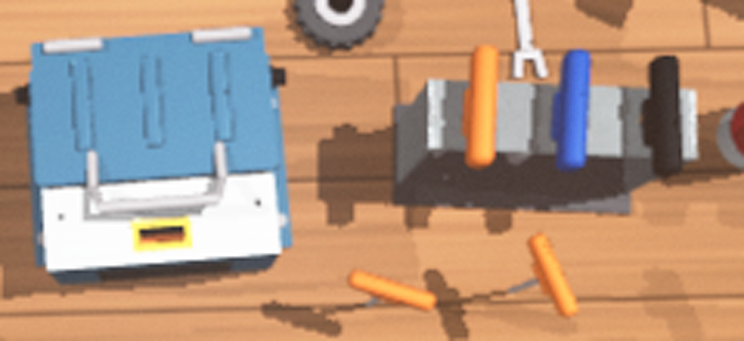

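The crops confirm the long key: orange grip in the grey stand (top ≈405,164; scene ≈244,271). The yellow-rimmed slot is at top ≈302,206 and scene ≈309,200. Next I compute positions.

```bash
python3 - <<'E'
from h import *
T=cam('top');S=cam('scene')
def comps(n,lo,hi,box):
    im=cv2.imread(f'pics/{n}0.png');hsv=cv2.cvtColor(im,cv2.COLOR_BGR2HSV)
    m=cv2.inRange(hsv,lo,hi);x,y,w,h=box;z=np.zeros_like(m);z[y:y+h,x:x+w]=m[y:y+h,x:x+w]
    k,l,s,c=cv2.connectedComponentsWithStats(z)
    out=[]
    for i in range(1,k):
        if s[i][4]>15:
            r=cv2.minAreaRect(cv2.findContours((l==i).astype(np.uint8),0,2)[0][0]);out.append((c[i],s[i][4],r))
    return out
O=((4,180,90),(20,255,255))
a=comps('top',*O,(340,135,120,110));b=comps('scene',*O,(170,200,110,110))
for q in a:print('top',q)
for q in b:print('scn',q)
for i,q in enumerate(a):
    for j,w in enumerate(b):
        p,e=tri(T,q[0],S,w[0])
        if e<.01:print(i,j,p.round(4),round(e,4))
B=((105,130,60),(125,255,255))
a=comps('top',*B,(425,140,30,60));b=comps('scene',*B,(190,260,50,60))
print('blue',tri(T,a[0][0],S,b[0][0]))
Y=((20,110,110),(36,255,255))
a=comps('top',*Y,(280,190,50,30));b=comps('scene',*Y,(290,185,30,30))
print(a,b)
for q in a:print('slot top',onz(T,q[2][0],.12),onz(T,q[0],.12),[onz(T,v,.12).round(4) for v in cv2.boxPoints(q[2])])
for q in b:print('slot scn',onz(S,q[0],.12),onz(S,q[2][0],.12))
E
```

```text
top (array([402.26229508, 165.66393443]), np.int32(122), ((402.4379577636719, 164.2551727294922), (36.124786376953125, 6.1453657150268555), 85.2363510131836))
top (array([425.625     , 218.76388889]), np.int32(72), ((425.40234375, 219.16567993164062), (26.923080444335938, 3.8461549282073975), 67.38013458251953))
top (array([377.26086957, 225.86956522]), np.int32(23), ((377.46759033203125, 226.10540771484375), (19.924318313598633, 1.396907925605774), 17.10272979736328))
scn (array([238.73245614, 225.74122807]), np.int32(228), ((239.06423950195312, 226.38075256347656), (9.578263282775879, 29.022136688232422), 73.3007583618164))
scn (array([193.30243902, 258.8097561 ]), np.int32(205), ((192.9015350341797, 259.0259094238281), (28.648664474487305, 8.20589828491211), 30.256441116333008))
scn (array([243.56951872, 271.4171123 ]), np.int32(374), ((243.60018920898438, 271.6355895996094), (42.18986892700195, 9.402663230895996), 58.73626708984375))
0 0 [ 0.5036 -0.19    0.3029] 0.0065
0 2 [ 0.5354 -0.221   0.1789] 0.0047
1 1 [ 0.4032 -0.2882  0.1256] 0.0047
2 0 [ 0.3903 -0.154   0.1241] 0.0065
blue (array([ 0.53400322, -0.29982922,  0.18991861]), np.float64(0.0006590606256283753))
[(array([301.71875, 204.9375 ]), np.int32(96), ((301.79998779296875, 204.89999389648438), (9.126883506774902, 18.023677825927734), 85.60128784179688))] [(array([309.        , 199.74468085]), np.int32(47), ((309.33270263671875, 199.78253173828125), (3.3534092903137207, 16.767045974731445), 52.4314079284668))]
slot top [0.44993329 0.0410463  0.12      ] [0.44983733 0.04126458 0.12      ] [array([0.4609, 0.0657, 0.12  ]), array([0.4635, 0.0177, 0.12  ]), array([0.439 , 0.0164, 0.12  ]), array([0.4364, 0.0643, 0.12  ])]
slot scn [0.44092397 0.04037869 0.12      ] [0.44158604 0.04098667 0.12      ]
```

Call:
apply_moves(targets=[0,0,0,-0.12,0.0427,0,0,0,-0.12,0.0427,0,0,0,-0.12,0.0427,0,0,0,-0.1,0.0427,0.5,0.1,-0.104,0,0,0.5,0.1,-0.104,0,0,0.5,0.1,-0.104,0,0,0.5,0.1,-0.104,0,0,0.5,0.1,-0.104,0,0,0.5,0.1,-0.104,0,0,0.5,0.1,-0.104,0,0,0.5,0.1,-0.104,0,0,0.5,0.1,-0.104,0,0,0.5,0,0,0,0])

```text
clock: 1.9
position: [0.5287, -0.2223, 0.4098]
ee_rot: [-3.139, -0.016, 0.001]
force: [0.5, -0.2, 0.4]
width: 0.502
```

```bash
cat >> h.py <<'E'
def state():
    s=arm.observe();M=R.from_rotvec(s['ee_rot']).as_matrix()
    print('t',round(s['clock'],2),'p',s['position'].round(4),'yaw',round(np.degrees(np.arctan2(M[1,0],M[0,0])),2),'tilt',round(np.degrees(np.arccos(-M[2,2])),2),'F',s['force'].round(1),'M',s['ft_torque'].round(2),'w',round(s['width']*92,1));return s
def snap(n,f):
    s=state();im=eyes.get_image(n);cv2.imwrite(f'pics/{f}.png',im[:,:,::-1]);return s
E
python3 -c "
from h import *;import pickle
s=snap('wrist','w1');pickle.dump(s,open('w1.pkl','wb'))"
```

```text
t 1.9 p [ 0.5287 -0.2223  0.4098] yaw 0.57 tilt 0.17 F [ 0.5 -0.2  0.4] M [-0.04  0.06  0.01] w 46.2
```

View pics/w1.png

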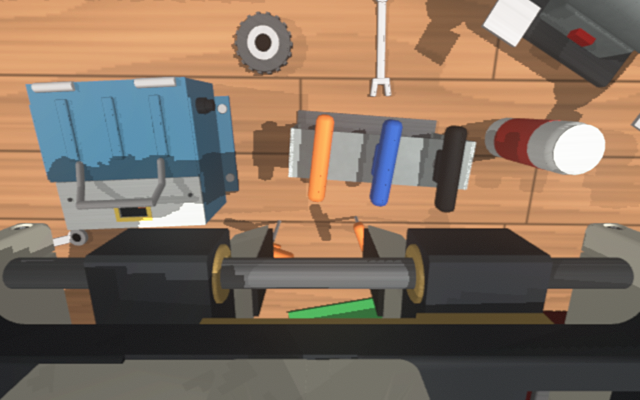

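The wrist view shows the orange grip at (321,158), blue at (386,162), black at (452,168) and the slot rim at (134,213). I measure from this.

```bash
python3 - <<'E'
from h import *;import pickle
s=pickle.load(open('w1.pkl','rb'));W=cam('wrist',s);T=cam('top');S=cam('scene')
im=cv2.imread('pics/w1.png');hsv=cv2.cvtColor(im,cv2.COLOR_BGR2HSV)
def big(lo,hi,box):
    m=cv2.inRange(hsv,lo,hi);x,y,w,h=box;z=np.zeros_like(m);z[y:y+h,x:x+w]=m[y:y+h,x:x+w]
    c=max(cv2.findContours(z,0,2)[0],key=cv2.contourArea);return cv2.minAreaRect(c)
for nm,lo,hi,b,z in(('or',(3,150,120),(20,255,255),(300,105,45,110),.195),('bl',(105,120,60),(125,255,255),(360,105,60,110),.195),('bk',(0,0,0),(180,255,60),(430,115,45,105),.195),('slot',(20,110,90),(36,255,255),(105,195,50,40),.12)):
    r=big(lo,hi,b);p=cv2.boxPoints(r);P=np.array([onz(W,q,z) for q in p])
    e=[P[1]-P[0],P[2]-P[1]];L=max(e,key=np.linalg.norm)
    print(nm,np.round(r[0],1),onz(W,r[0],z).round(4),'len',[round(np.linalg.norm(v)*1e3) for v in e],'dir deg',round(np.degrees(np.arctan2(L[1],L[0])),1))
# stand plate: outline corners by eye (wrist): left edge top/bottom, right edge
for q in((293,127),(289,178),(475,142),(470,188)):print(q,onz(W,q,.16).round(4))
print(tri(T,(405.4,164.3),W,(320.8,159)),tri(T,(435.5,164.5),W,(386,162.5)))
E
```

```text
or [320.1 157.9] [ 0.5403 -0.2244  0.195 ] len [99, 20] dir deg -6.8
bl [383.9 162.1] [ 0.5363 -0.297   0.195 ] len [98, 23] dir deg -8.5
bk [446.7 167.8] [ 0.5304 -0.369   0.195 ] len [97, 29] dir deg -3.8
slot [132.6 214. ] [0.4459 0.0413 0.12  ] len [52, 20] dir deg -87.5
(293, 127) [ 0.5723 -0.1915  0.16  ]
(289, 178) [ 0.5092 -0.1858  0.16  ]
(475, 142) [ 0.5565 -0.4138  0.16  ]
(470, 188) [ 0.4986 -0.4151  0.16  ]
(array([ 0.53784753, -0.22525183,  0.18655807]), np.float64(0.00024217088122576501)) (array([ 0.53492669, -0.30064003,  0.18987296]), np.float64(0.0003542766781373959))
```

Call:
apply_moves(targets=[0.5,0,0,0,0.079,0.5,0.026,0.004,0,0,0.5,0,0,-0.0,0,0.5,0,0,0.12,0,0.5,0,0,0.12,0,0.5,0,0,0.12,0,0.5,0,0,0,0])

```text
clock: 2.82
position: [0.5337, -0.2302, 0.2636]
ee_rot: [-3.134, 0.191, 0.011]
force: [-0.5, 0.2, 0.8]
width: 0.5
```

```bash
python3 -c "
from h import *;import pickle
s=snap('wrist','w2');pickle.dump(s,open('w2.pkl','wb'))
W=cam('wrist',s)
im=cv2.imread('pics/w2.png');hsv=cv2.cvtColor(im,cv2.COLOR_BGR2HSV);m=cv2.inRange(hsv,(3,150,100),(20,255,255));c=max(cv2.findContours(m,0,2)[0],key=cv2.contourArea);r=cv2.minAreaRect(c);P=[onz(W,q,.195) for q in cv2.boxPoints(r)];print(r,np.round(P,4),onz(W,r[0],.2))"
```

```text
t 2.83 p [ 0.5337 -0.2302  0.2636] yaw -6.97 tilt 0.41 F [-0.5  0.2  0.8] M [ 0.01 -0.01  0.01] w 46.0
((307.95733642578125, 192.01943969726562), (130.146484375, 29.05582618713379), 89.454345703125) [[ 0.5896 -0.2203  0.195 ]
 [ 0.5874 -0.2397  0.195 ]
 [ 0.4924 -0.2293  0.195 ]
 [ 0.4948 -0.2077  0.195 ]] [ 0.54489598 -0.22486407  0.2       ]
```

View pics/w2.png

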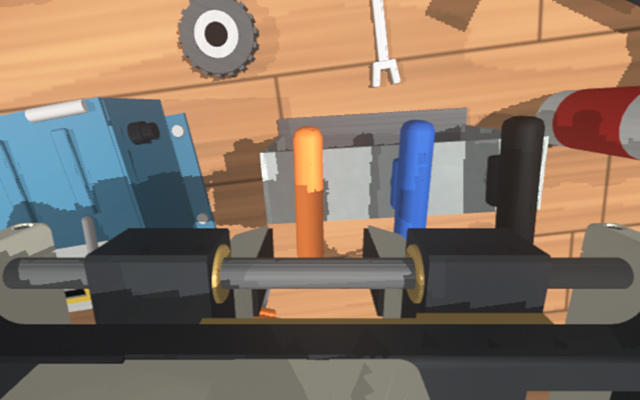

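Call:
apply_moves(targets=[0.5,0.0105,-0.0165,0,0,0.5,0,0,0.1,0,0.5,0,0,0.08,0,0.5,0,0,0.055,0,0.5,0,0,0,0])

```text
clock: 3.5
position: [0.5417, -0.2239, 0.1732]
ee_rot: [-3.136, 0.191, -0.0]
force: [-0.5, 0.0, 0.1]
width: 0.501
```

```bash
python3 -c "
from h import *
s=snap('wrist','w3')"
```

```text
t 3.5 p [ 0.5417 -0.2239  0.1732] yaw -6.99 tilt 0.01 F [-0.5  0.   0.1] M [0.03 0.01 0.01] w 46.0
```

View pics/w3.png

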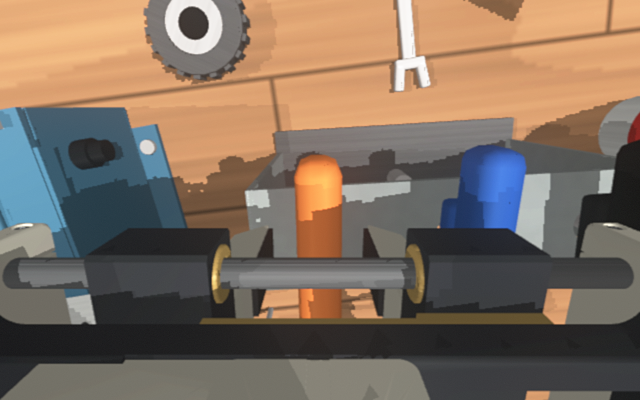

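The grip is centred between the jaws (column 320). I close the gripper.

Call:
apply_moves(targets=[0.5,0,0,0.008,0,1,0,0,0,0,1,0,0,0,0,1,0,0,0,0,1,0,0,0,0,1,0,0,0,0], grip_force=45)

```text
clock: 4.3
position: [0.5412, -0.2244, 0.1698]
ee_rot: [3.136, -0.193, 0.001]
force: [-0.4, -0.2, 3.8]
width: 0.214
```

```bash
python3 -c "
from h import *
s=state()"
```

```text
t 4.3 p [ 0.5412 -0.2244  0.1698] yaw -7.03 tilt 0.02 F [-0.4 -0.2  3.8] M [ 0.02  0.17 -0.07] w 19.7
```

Call:
apply_moves(targets=[1,0,0,-0.04,0,1,0,0,-0.08,0,1,0,0,-0.12,0,1,0,0,-0.12,0,1,0,0,-0.1,0,1,0,0,-0.04,0,1,0,0,0,0])

```text
clock: 5.18
position: [0.5413, -0.2243, 0.3699]
ee_rot: [3.135, -0.192, 0.002]
force: [0.1, -0.2, -3.0]
width: 0.213
```

```bash
python3 -c "
from h import *
s=snap('scene','s4');s=snap('top','t4');s=snap('wrist','w4')
a=cv2.imread('pics/s4.png');b=cv2.imread('pics/t4.png')
print(proj(cam('scene'),s['position']),proj(cam('top'),s['position']))
cv2.imwrite('pics/c4.png',cv2.resize(np.hstack([a[150:350,130:330],b[90:290,340:540]]),None,fx=2,fy=2))"
```

```text
t 5.17 p [ 0.5413 -0.2243  0.3699] yaw -7.03 tilt 0.06 F [ 0.1 -0.2 -3. ] M [ 0.01 -0.   -0.03] w 19.6
t 5.22 p [ 0.5408 -0.2242  0.3685] yaw -7.02 tilt 0.07 F [ 0.2  0.7 -1.8] M [ 0.05 -0.    0.02] w 19.7
t 5.28 p [ 0.5405 -0.2241  0.3678] yaw -7.03 tilt 0.15 F [ 0.1 -0.1 -1.4] M [-0.    0.   -0.02] w 19.7
[231.2612234  230.01978976] [426.47641869 140.7827778 ]
```

View pics/c4.png

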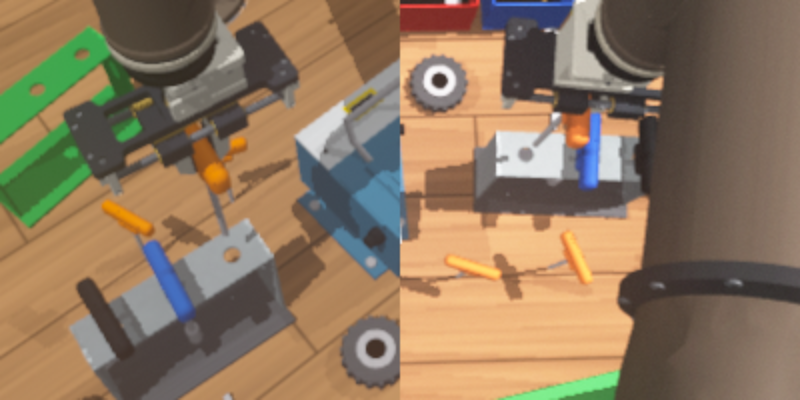

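View pics/w4.png

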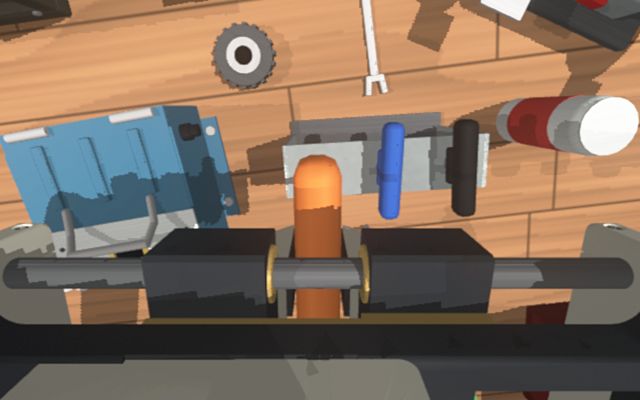

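The key is clear of the stand. The shank tip shows at scene (243,268) and top (407,163), and the empty hole at scene (246,277) and top (403,167). I triangulate both.

```bash
python3 -c "
from h import *
a=cv2.imread('pics/s4.png');b=cv2.imread('pics/t4.png')
cv2.imwrite('pics/c5.png',np.hstack([cv2.resize(a[240:290,220:270],None,fx=8,fy=8,interpolation=cv2.INTER_CUBIC),cv2.resize(b[145:185,385:425],None,fx=10,fy=10,interpolation=cv2.INTER_CUBIC)]))
T=cam('top');S=cam('scene')
print('hole',onz(S,(246,277),.16),onz(T,(403,167),.16),tri(S,(246,277),T,(403,167)))
print('tip',tri(S,(243.5,268.5),T,(407.5,163)))
print('expected',proj(S,(.5405,-.2241,.2087)),proj(T,(.5405,-.2241,.2087)))
"
```

```text
hole [ 0.54001114 -0.22343218  0.16      ] [ 0.53763158 -0.22544699  0.16      ] (array([ 0.53862979, -0.22446743,  0.15877549]), np.float64(0.0029217705455499053))
tip (array([ 0.53824034, -0.22474475,  0.20170151]), np.float64(0.004213784482434085))
expected [242.91225687 267.71413667] [407.1246956  161.01840014]
```

View pics/c5.png

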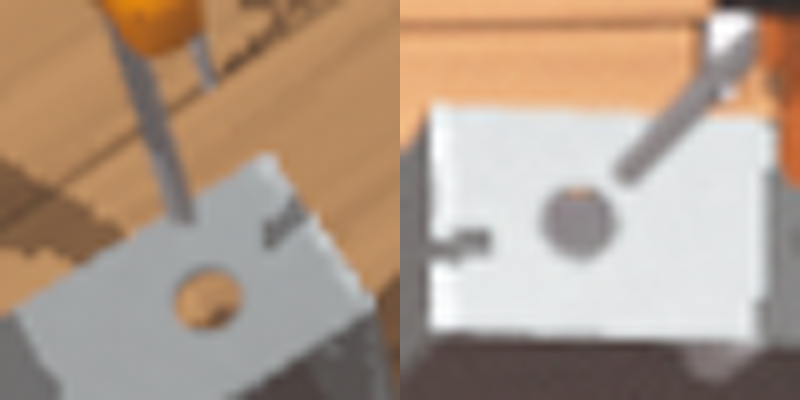

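Call:
apply_moves(targets=[1,0,0,0,-0.11,1,-0.0323,-0.1125,0,0,1,-0.0323,-0.1125,0,0,1,-0.0323,-0.1125,0,0,1,-0.0323,-0.1125,0,0,1,-0.0323,-0.1125,0,0,1,-0.0323,-0.1125,0,0,1,0,0,0.07,0,1,0,0,0.06,0,1,0,0,0,0,1,0,0,0,0])

```text
clock: 6.7
position: [0.4503, 0.0414, 0.3178]
ee_rot: [-3.14, -0.078, 0.001]
force: [0.6, -0.4, -1.2]
width: 0.213
```

```bash
python3 -c "
from h import *
s=snap('scene','s6');s=snap('top','t6');s=snap('wrist','w6')
a=cv2.imread('pics/s6.png');b=cv2.imread('pics/t6.png')
cv2.imwrite('pics/c6.png',np.hstack([cv2.resize(a[160:240,260:340],None,fx=5,fy=5,interpolation=cv2.INTER_CUBIC),cv2.resize(b[160:240,260:340],None,fx=5,fy=5,interpolation=cv2.INTER_CUBIC)]))"
```

```text
t 6.7 p [0.4503 0.0414 0.3178] yaw 2.86 tilt 0.02 F [ 0.6 -0.4 -1.2] M [-0.01  0.   -0.03] w 19.6
t 6.75 p [0.4506 0.0414 0.3181] yaw 2.86 tilt 0.04 F [ 0.2  0.4 -1.1] M [ 0.05 -0.01 -0.01] w 19.7
t 6.8 p [0.4507 0.0415 0.3183] yaw 2.86 tilt 0.07 F [-0.6 -0.1 -1.9] M [0.06 0.01 0.02] w 19.9
```

View pics/c6.png

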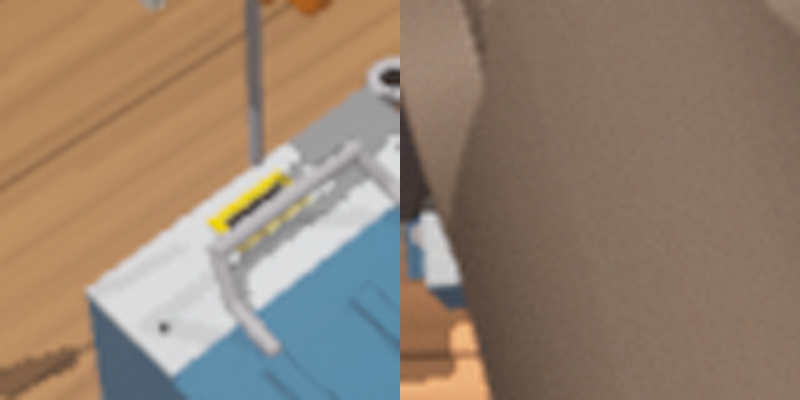

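View pics/w6.png

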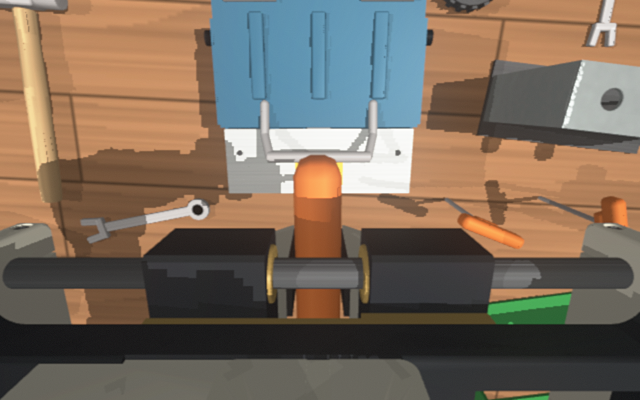

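```bash
python3 -c "
from h import *
a=cv2.imread('pics/s6.png')
cv2.imwrite('pics/c7.png',cv2.resize(a[180:220,290:340],None,fx=14,fy=14,interpolation=cv2.INTER_CUBIC))
S=cam('scene')
print(onz(S,(311.6,202),.12), onz(S,(311.6,192),.158), proj(S,(.449,.041,.158)))
print(proj(S,(.447,.0412,.12)),proj(S,(.450,.041,.12)))
# bar from wrist6
s=arm.observe();W=cam('wrist',s)
for q in((262,157),(318,157),(375,157)):print('bar',onz(W,q,.152).round(4))
for q in((229,192),(410,192)):print('deck front edge',onz(W,q,.12).round(4))
for q in((229,129),(410,127)):print('deck back edge',onz(W,q,.12).round(4))
"
```

```text
[0.45105042 0.04111146 0.12      ] [0.44733569 0.04473191 0.158     ] [310.88618242 193.13917935]
[310.6690933  201.02129922] [311.31906983 201.77223382]
bar [0.468  0.0971 0.152 ]
bar [0.4708 0.0421 0.152 ]
bar [ 0.4735 -0.014   0.152 ]
deck front edge [0.4221 0.1387 0.12  ]
deck front edge [ 0.4321 -0.0624  0.12  ]
deck back edge [0.4911 0.1374 0.12  ]
deck back edge [ 0.5027 -0.0538  0.12  ]
```

View pics/c7.png

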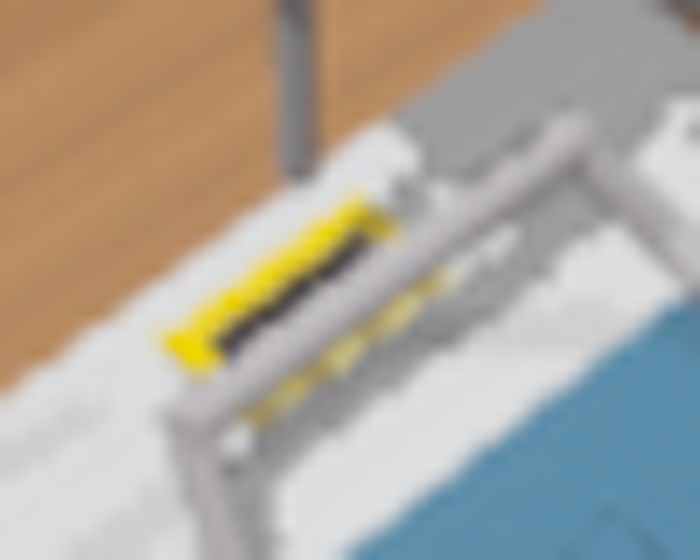

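Call:
apply_moves(targets=[1,0.004,0,0.03,0,1,0,0,0.03,0,1,0,0,0.02,0,1,0,0,0.02,0,1,0,0,0.02,0,1,0,0,0.01,0])

```text
clock: 7.6
position: [0.4516, 0.0415, 0.265]
ee_rot: [3.141, 0.079, -0.001]
force: [0.2, 0.6, -1.5]
width: 0.216
```

```bash
python3 -c "
from h import *
s=snap('scene','s8')
a=cv2.imread('pics/s8.png')
cv2.imwrite('pics/c8.png',cv2.resize(a[160:220,280:350],None,fx=9,fy=9,interpolation=cv2.INTER_CUBIC))"
```

```text
t 7.6 p [0.4516 0.0415 0.265 ] yaw 2.87 tilt 0.03 F [ 0.2  0.6 -1.5] M [0.03 0.04 0.04] w 19.9
```

View pics/c8.png

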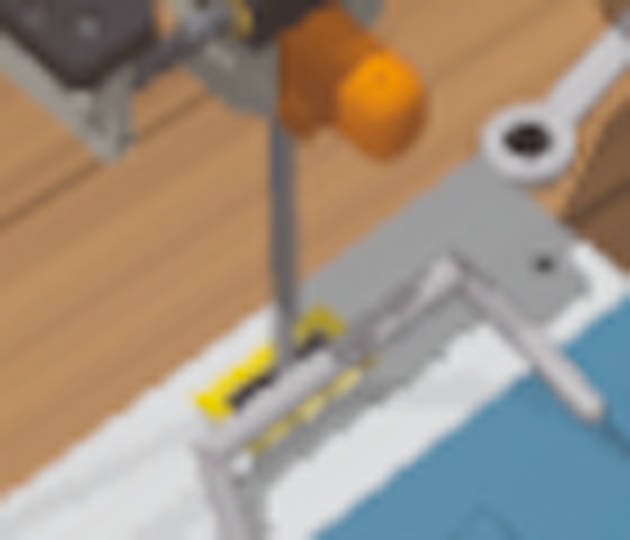

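The shank is inside the slot with no contact force. Now I go down onto the catch.

Call:
apply_moves(targets=[1,0,0,0.03,0,1,0,0,0.03,0,1,0,0,0.03,0,1,0,0,0.01,0,1,0,0,0.01,0,1,0,0,0.01,0])

```text
clock: 8.4
position: [0.4515, 0.0415, 0.2175]
ee_rot: [3.14, 0.079, -0.001]
force: [-4.0, -0.6, 5.1]
width: 0.215
```

```bash
python3 -c "
from h import *
s=state()"
```

```text
t 8.4 p [0.4515 0.0415 0.2175] yaw 2.87 tilt 0.04 F [-4.  -0.6  5.1] M [-0.21  1.4   0.03] w 19.7
```

Call:
apply_moves(targets=[1,0,0,0.006,0,1,0,0,0.006,0,1,0,0,0,0])

```text
clock: 8.78
position: [0.4517, 0.0415, 0.2128]
ee_rot: [3.14, 0.079, -0.0]
force: [-3.3, -0.2, 5.8]
width: 0.217
```

```bash
python3 -c "
from h import *
s=snap('scene','s9')
a=cv2.imread('pics/s9.png')
cv2.imwrite('pics/c9.png',cv2.resize(a[140:300,250:410],None,fx=4,fy=4,interpolation=cv2.INTER_CUBIC))"
```

```text
t 8.78 p [0.4517 0.0415 0.2128] yaw 2.87 tilt 0.01 F [-3.3 -0.2  5.8] M [-0.31  1.31 -0.01] w 19.9
```

View pics/c9.png

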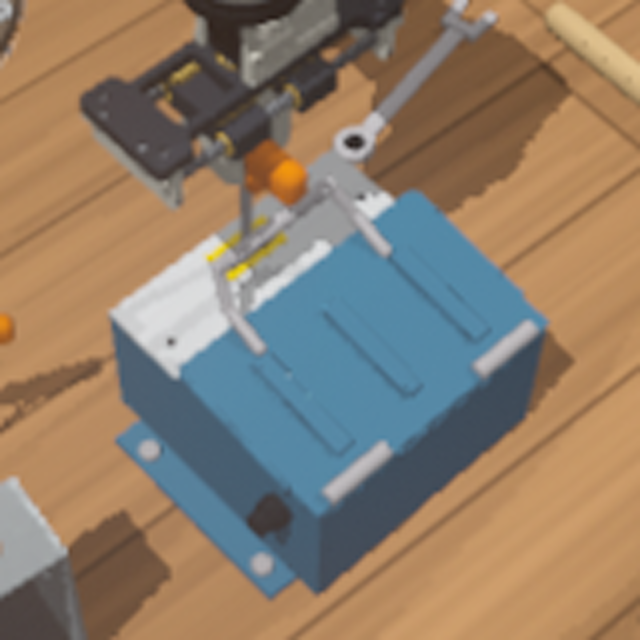

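```bash
cat >> h.py <<'E'
YB=np.radians(2.85);XB=np.array([np.cos(YB),np.sin(YB),0]);YV=np.array([-np.sin(YB),np.cos(YB),0]);SL=np.array([.4500,.041,.12])
HG=SL+XB*.172+np.array([0,0,.006])
def bar(th,y=0,r=None):
    a=np.arctan2(.026,-.150)-th;L=np.hypot(.026,.150)
    return HG+XB*L*np.cos(a)+np.array([0,0,L*np.sin(a)])+YV*y
E
python3 -c "
from h import *
S=cam('scene')
for th in(0,.05,.1,.17,.25):print(th,bar(th).round(3),proj(S,bar(th,-.05)).round(1),proj(S,bar(th,.05)).round(1))
a=cv2.imread('pics/s9.png')
cv2.imwrite('pics/c9b.png',np.hstack([cv2.resize(cv2.imread('pics/'+f+'.png')[175:225,290:345],None,fx=7,fy=7,interpolation=cv2.INTER_CUBIC) for f in('s8','s9')]))"
```

```text
0 [0.472 0.042 0.152] [302.3 210.7] [330.9 189.3]
0.05 [0.473 0.042 0.159] [302.6 209.4] [331.4 188. ]
0.1 [0.475 0.042 0.167] [303.  208.2] [332.  186.7]
0.17 [0.479 0.042 0.177] [303.7 206.7] [332.9 185.1]
0.25 [0.483 0.043 0.188] [304.8 205.3] [334.3 183.4]
```

View pics/c9b.png

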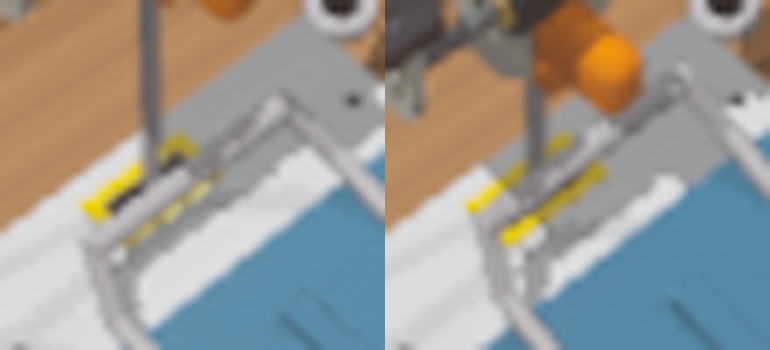

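The lid is ajar: the bar's right end moved by (+2.6, −3.6) px, which matches about 0.17 rad. I pull the key out and go back over the stand.

Call:
apply_moves(targets=[1,0,0,-0.04,0,1,0,0,-0.08,0,1,0,0,-0.1,0,1,0,0,-0.1,0,1,0,0,-0.075,0,1,0.0323,0.1125,0,0,1,0.0323,0.1125,0,0,1,0.0323,0.1125,0,0,1,0.0323,0.1125,0,0,1,0.0323,0.1125,0,0,1,0.0263,0.1125,0,0,1,0,0,0,0.11,1,0,0,0,0])

```text
clock: 10.45
position: [0.5409, -0.2248, 0.3703]
ee_rot: [3.136, -0.192, 0.001]
force: [-0.7, 1.6, -2.5]
width: 0.212
```

```bash
python3 -c "
from h import *
s=state()
dx=np.array([.5412,-.2244])-s['position'][:2];M=R.from_rotvec(s['ee_rot']).as_matrix()
print((M[:2,:2].T@dx)/.4)
s=snap('scene','s10');s=snap('top','t10');
a=cv2.imread('pics/s10.png');b=cv2.imread('pics/t10.png')
cv2.imwrite('pics/c10.png',np.hstack([cv2.resize(a[240:290,220:270],None,fx=8,fy=8,interpolation=cv2.INTER_CUBIC),cv2.resize(b[145:185,385:425],None,fx=10,fy=10,interpolation=cv2.INTER_CUBIC)]))
cv2.imwrite('pics/c10b.png',a)
"
```

```text
t 10.45 p [ 0.5409 -0.2248  0.3703] yaw -7.02 tilt 0.03 F [-0.7  1.6 -2.5] M [ 0.06 -0.06  0.01] w 19.5
[ 0.00063528 -0.00098159]
t 10.45 p [ 0.5409 -0.2248  0.3703] yaw -7.02 tilt 0.03 F [-0.7  1.6 -2.5] M [ 0.06 -0.06  0.01] w 19.5
t 10.5 p [ 0.5409 -0.224   0.3705] yaw -6.8 tilt 0.04 F [-0.3  0.2 -2.2] M [0.11 0.02 0.06] w 20.0
```

View pics/c10.png

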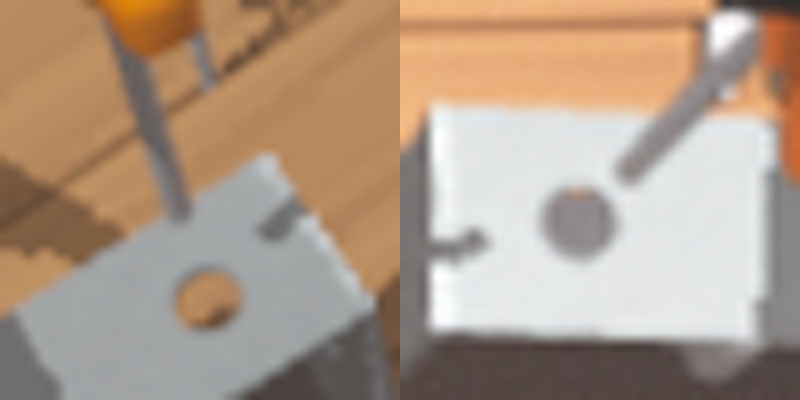

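View pics/c10b.png

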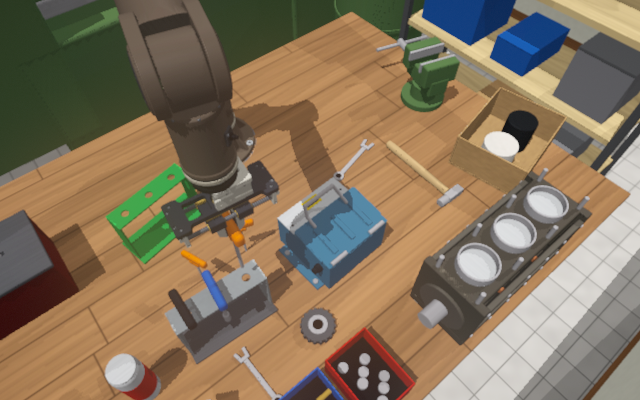

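The tip sits relative to the hole just as it did after lifting, and the lid stays ajar. I lower the key.

Call:
apply_moves(targets=[1,0,0,0.05,0,1,0,0,0.05,0,1,0,0,0.03,0,1,0,0,0.02,0,1,0,0,0,0])

```text
clock: 11.18
position: [0.5403, -0.2242, 0.3106]
ee_rot: [-3.136, 0.191, 0.0]
force: [0.1, -0.3, -0.9]
width: 0.215
```

```bash
python3 -c "
from h import *
s=snap('scene','s11')
a=cv2.imread('pics/s11.png')
cv2.imwrite('pics/c11.png',cv2.resize(a[220:310,190:290],None,fx=7,fy=7,interpolation=cv2.INTER_CUBIC))"
```

```text
t 11.18 p [ 0.5403 -0.2242  0.3106] yaw -6.98 tilt 0.01 F [ 0.1 -0.3 -0.9] M [0.01 0.06 0.  ] w 19.8
```

View pics/c11.png

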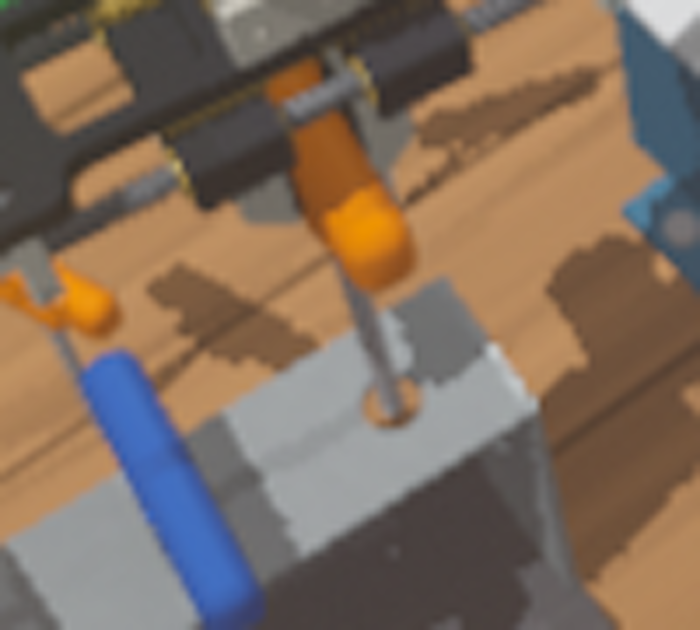

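The tip is centred in the hole and entering it. I keep lowering to the seat.

Call:
apply_moves(targets=[1,0,0,0.06,0,1,0,0,0.08,0,1,0,0,0.08,0,1,0,0,0.07,0,1,0,0,0.03,0,1,0,0,0.02,0,1,0,0,0.006,0,1,0,0,0,0])

```text
clock: 12.22
position: [0.5408, -0.2245, 0.173]
ee_rot: [3.135, -0.193, 0.002]
force: [-0.5, 0.5, -0.8]
width: 0.216
```

```bash
python3 -c "
from h import *
s=state()"
```

```text
t 12.22 p [ 0.5408 -0.2245  0.173 ] yaw -7.03 tilt 0.06 F [-0.5  0.5 -0.8] M [ 0.03  0.02 -0.03] w 19.8
```

Call:
apply_moves(targets=[1,0,0,0.007,0,0.5,0,0,0,0,0.5,0,0,0,0,0.5,0,0,0,0,0.5,0,0,0,0,0.5,0,0,-0.08,0,0.5,0,0,-0.12,0,0.5,0,0,-0.12,0,0.5,0,0,-0.1,0,0.5,0,0,-0.08,0,0.5,0,0,0,0])

```text
clock: 13.6
position: [0.5414, -0.2246, 0.3724]
ee_rot: [3.134, -0.193, 0.008]
force: [-0.4, 0.4, -1.4]
width: 0.501
```

```bash
python3 -c "
from h import *
s=snap('scene','s12');s=snap('wrist','w12')
a=cv2.imread('pics/s12.png')
cv2.imwrite('pics/c12.png',cv2.resize(a[170:310,190:390],None,fx=4,fy=4,interpolation=cv2.INTER_CUBIC))
print(bar(.17),HG)"
```

```text
t 13.6 p [ 0.5414 -0.2246  0.3724] yaw -7.03 tilt 0.29 F [-0.4  0.4 -1.4] M [-0.01  0.01  0.02] w 46.1
t 13.65 p [ 0.5407 -0.2244  0.3704] yaw -7.03 tilt 0.12 F [-0.6 -0.4 -0.7] M [0.04 0.04 0.05] w 45.6
[0.4785257  0.04242009 0.17700256] [0.62178726 0.04955208 0.126     ]
```

View pics/c12.png

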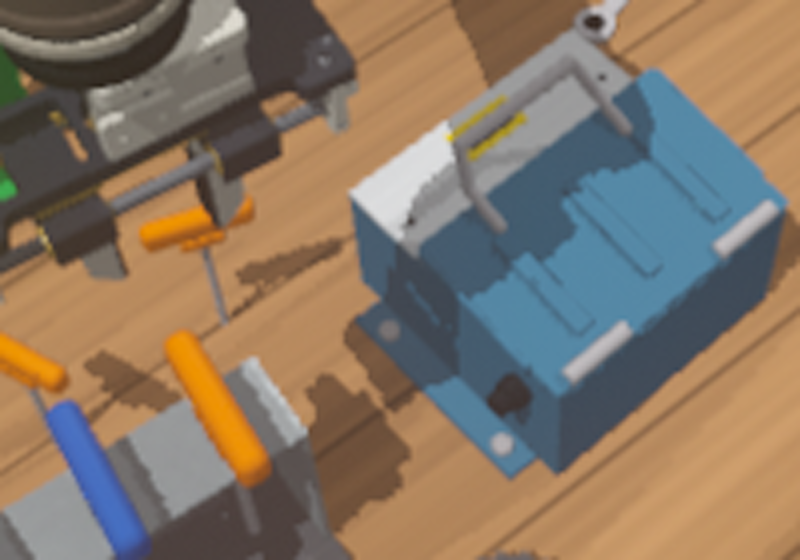

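View pics/w12.png

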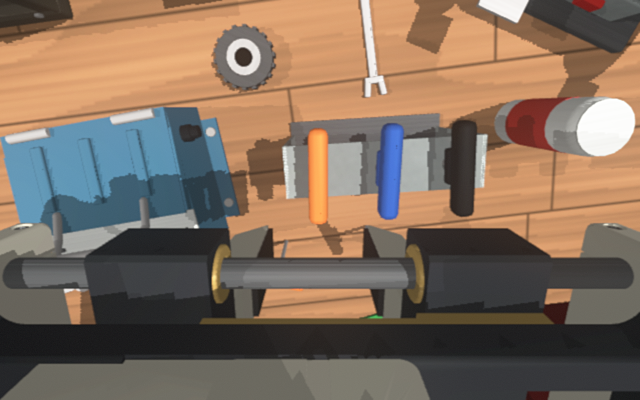

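The key hangs in its hole (grip at wrist 318,175; scene 244,271) and the lid is still ajar. Next I turn the jaws across the pull bar.

```bash
python3 -c "
from h import *
s=state();print(s['joints'].round(3))"
```

```text
t 13.7 p [ 0.5402 -0.2243  0.3692] yaw -7.03 tilt 0.01 F [ 0.5 -0.6 -0.2] M [0.08 0.03 0.01] w 46.5
[ 0.416  0.3   -0.158  1.426  0.047  1.42  -1.435]
```

Call:
apply_moves(targets=[0.5,-0.047,-0.1286,0,0,0.5,-0.047,-0.1286,0,0,0.5,-0.047,-0.1286,0,0,0.5,-0.047,-0.1286,0,0,0.5,-0.047,-0.1286,0,0,0.5,0,0,0,-0.111,0.5,0,0,0,-0.111,0.5,0,0,0,-0.111,0.5,0,0,0,-0.111,0.5,0,0,0,-0.111,0.5,0,0,0,-0.111,0.5,0,0,0,-0.111,0.5,0,0,0,-0.111,0.5,0,0,0,-0.111,0.5,0,0,0,-0.111,0.5,0,0,0,0])

```text
clock: 15.7
position: [0.478, 0.0422, 0.3683]
ee_rot: [-2.165, -2.274, 0.003]
force: [-0.5, 0.2, 0.1]
width: 0.502
```

```bash
python3 -c "
from h import *;import pickle
s=snap('wrist','w13');print(s['joints'].round(2));pickle.dump(s,open('w13.pkl','wb'))
W=cam('wrist',s)
for th in(0,.17):print([proj(W,bar(th,y)).round(1) for y in(-.05,0,.05)])"
```

```text
t 15.7 p [0.478  0.0422 0.3683] yaw 92.81 tilt 0.13 F [-0.5  0.2  0.1] M [-0.04 -0.11 -0.  ] w 46.2
[ 0.23  0.15 -0.49  1.64  0.07  1.38 -0.22]
[array([313.9, 209.8]), array([313.7, 168.2]), array([313.5, 123.7])]
[array([319.5, 216.6]), array([319.5, 172.5]), array([319.5, 124.9])]
```

View pics/w13.png

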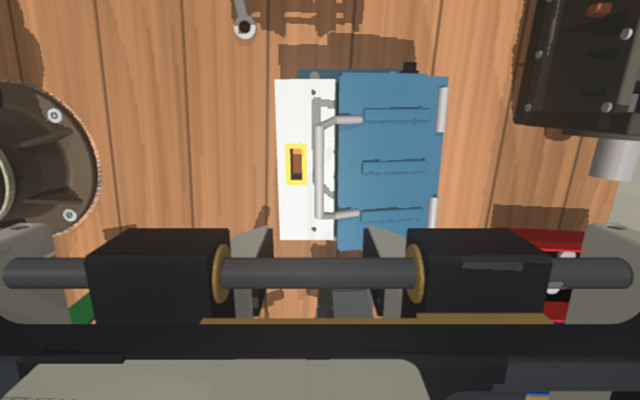

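The bar runs along column 320 (rows 120–216), as predicted for 0.17 rad. I descend onto it.

Call:
apply_moves(targets=[0.65,0,0,0.1,0,0.65,0,0,0.12,0,0.65,0,0,0.12,0,0.65,0,0,0.08,0,0.65,0,0,0.05,0,0.65,0,0,0,0])

```text
clock: 16.5
position: [0.4772, 0.0422, 0.18]
ee_rot: [-2.167, -2.271, 0.004]
force: [0.6, -0.3, -0.3]
width: 0.349
```

```bash
python3 -c "
from h import *
s=snap('scene','s14');s=snap('wrist','w14')
a=cv2.imread('pics/s14.png')
cv2.imwrite('pics/c14.png',cv2.resize(a[130:280,250:400],None,fx=4,fy=4,interpolation=cv2.INTER_CUBIC))"
```

```text
t 16.5 p [0.4772 0.0422 0.18  ] yaw 92.7 tilt 0.21 F [ 0.6 -0.3 -0.3] M [-0.04 -0.07  0.07] w 32.1
t 16.55 p [0.4781 0.0424 0.1812] yaw 92.74 tilt 0.09 F [-0.1  0.4  1.5] M [-0.   -0.12 -0.02] w 32.2
```

View pics/c14.png

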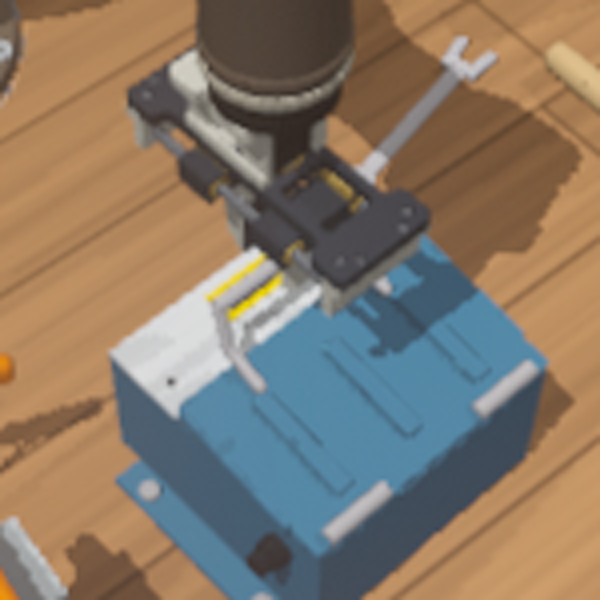

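View pics/w14.png

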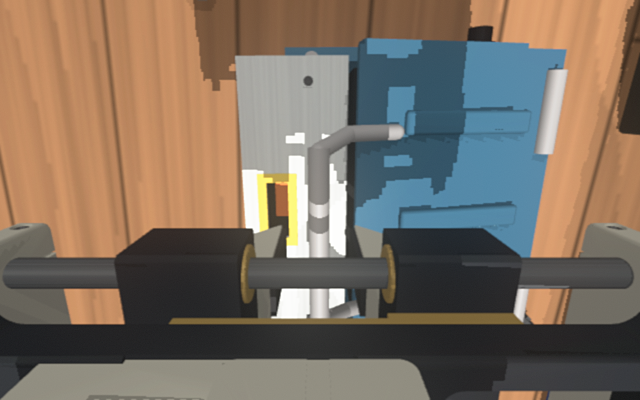

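The bar is centred between the jaws (column 319). I go down the last 17 mm and close.

Call:
apply_moves(targets=[0.65,0,0,0.025,0,0.65,0,0,0.018,0,0.65,0,0,0,0,1,0,0,0,0,1,0,0,0,0,1,0,0,0,0,1,0,0,0,0], grip_force=18)

```text
clock: 17.48
position: [0.4786, 0.0424, 0.1645]
ee_rot: [2.165, 2.276, 0.0]
force: [0.4, -1.4, 0.8]
width: 0.112
```

```bash
python3 -c "
from h import *
s=snap('scene','s15')
P0=s['position']
# waypoints relative to start, tool at yaw ~92.8: tool x=YV dir, tool y=+XB, tool z=-z
ths=np.linspace(.17,1.87,19)
b=np.array([bar(t) for t in ths]);d=np.diff(b,axis=0)
for t,v in zip(ths[1:],d):print(round(t,2),'y',round(v@XB/.4,3),'z',round(-v[2]/.4,3))
"
```

```text
t 17.48 p [0.4786 0.0424 0.1645] yaw 92.87 tilt 0.02 F [ 0.4 -1.4  0.8] M [-0.   -0.14 -0.02] w 10.3
0.26 y 0.014 z -0.033
0.36 y 0.017 z -0.032
0.45 y 0.02 z -0.03
0.55 y 0.022 z -0.028
0.64 y 0.025 z -0.026
0.74 y 0.027 z -0.023
0.83 y 0.029 z -0.021
0.93 y 0.031 z -0.018
1.02 y 0.033 z -0.015
1.11 y 0.034 z -0.012
1.21 y 0.035 z -0.008
1.3 y 0.036 z -0.005
1.4 y 0.036 z -0.002
1.49 y 0.036 z 0.002
1.59 y 0.036 z 0.005
1.68 y 0.035 z 0.008
1.78 y 0.034 z 0.012
1.87 y 0.033 z 0.015
```

The bar is gripped (10.3 mm opening). I swing the first part of the arc.

Call:
apply_moves(targets=[1,0,0.014,-0.033,0,1,0,0.017,-0.032,0,1,0,0.02,-0.03,0,1,0,0.022,-0.028,0,1,0,0.025,-0.026,0,1,0,0.027,-0.023,0,1,0,0.029,-0.021,0,1,0,0.031,-0.018,0,1,0,0.033,-0.015,0,1,0,0,0,0])

```text
clock: 18.77
position: [0.5667, 0.0468, 0.2565]
ee_rot: [2.165, 2.275, 0.002]
force: [-4.7, -0.5, 7.7]
width: 0.113
```

```bash
python3 -c "
from h import *
s=snap('scene','s16');print(bar(1.02))
a=cv2.imread('pics/s16.png')
cv2.imwrite('pics/c16.png',cv2.resize(a[130:280,250:400],None,fx=4,fy=4,interpolation=cv2.INTER_CUBIC))"
```

```text
t 18.77 p [0.5667 0.0468 0.2565] yaw 92.85 tilt 0.09 F [-4.7 -0.5  7.7] M [-0.2   0.92  0.02] w 10.4
[0.56550687 0.04675027 0.26742372]
```

View pics/c16.png

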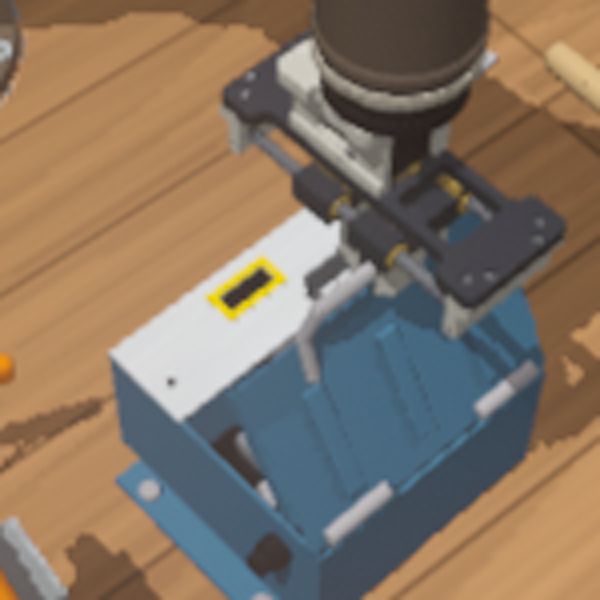

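Call:
apply_moves(targets=[1,0,0.033,-0.016,0,1,0,0.035,-0.009,0,1,0,0.036,-0.006,0,1,0,0.036,-0.002,0,1,0,0.036,0.002,0,1,0,0.036,0.005,0,1,0,0,0,0])

```text
clock: 19.7
position: [0.6517, 0.051, 0.2652]
ee_rot: [2.165, 2.275, 0.002]
force: [0.3, -0.4, 2.8]
width: 0.108
```

```bash
python3 -c "
from h import *
s=snap('scene','s17');print(bar(1.59))
a=cv2.imread('pics/s17.png')
cv2.imwrite('pics/c17.png',cv2.resize(a[130:280,250:400],None,fx=4,fy=4,interpolation=cv2.INTER_CUBIC))"
```

```text
t 19.7 p [0.6517 0.051  0.2652] yaw 92.85 tilt 0.08 F [ 0.3 -0.4  2.8] M [-0.14 -0.22  0.04] w 9.9
[0.65062712 0.05098781 0.27547308]
```

View pics/c17.png

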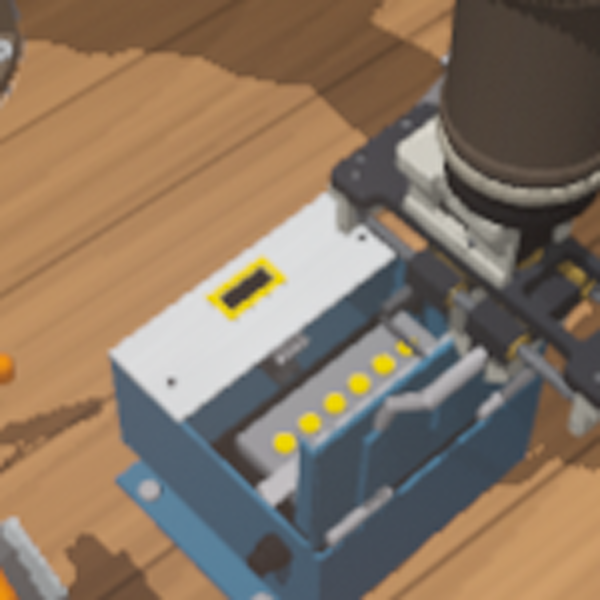

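The lid is upright and still gripped. I carry it on to about 1.87 rad.

Call:
apply_moves(targets=[1,0,0.035,0.008,0,1,0,0.034,0.012,0,1,0,0.032,0.014,0,1,0,0,0,0,1,0,0,0,0])

```text
clock: 20.38
position: [0.6905, 0.0529, 0.2511]
ee_rot: [-2.165, -2.276, 0.001]
force: [1.1, -0.3, -1.4]
width: 0.113
```

```bash
python3 -c "
from h import *
s=snap('scene','s18');print(bar(1.87),bar(1.95))
a=cv2.imread('pics/s18.png')
cv2.imwrite('pics/c18.png',cv2.resize(a[130:280,250:400],None,fx=4,fy=4,interpolation=cv2.INTER_CUBIC))"
```

```text
t 20.38 p [0.6905 0.0529 0.2511] yaw 92.87 tilt 0.04 F [ 1.1 -0.3 -1.4] M [-0.14 -0.26  0.03] w 10.4
[0.6907606  0.05298577 0.26167198] [0.70136878 0.05351388 0.25571926]
```

View pics/c18.png

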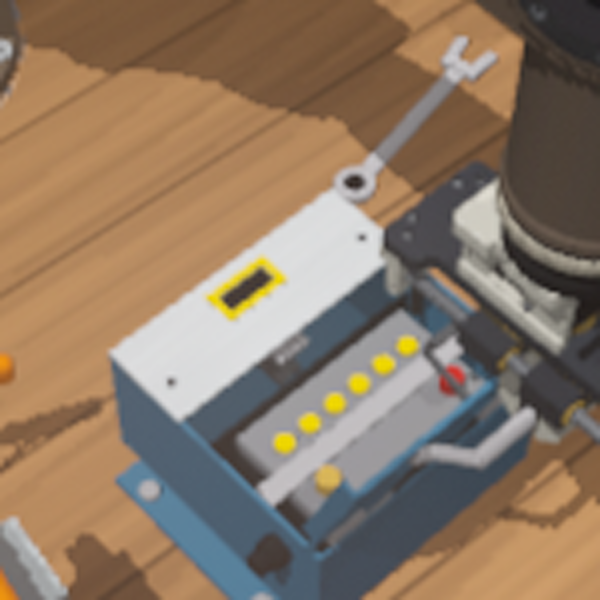

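Call:
apply_moves(targets=[0.4,0,0,0,0,0.4,0,0,0,0,0.4,0,0,0,0,0.4,0,0,0,0,0.4,0,0,-0.03,0,0.4,0,0,-0.08,0,0.4,0,0,-0.12,0,0.4,0,0,-0.1,0,0.4,-0.02,-0.12,-0.04,0,0.4,-0.02,-0.14,0,0,0.4,0,-0.14,0,0,0.4,0,0,0,0,0.4,0,0,0,0])

```text
clock: 22.05
position: [0.5321, 0.029, 0.4007]
ee_rot: [2.164, 2.275, 0.002]
force: [0.4, -0.5, 0.5]
width: 0.6
```

```bash
python3 -c "
from h import *
s=snap('scene','s19');s=snap('top','t19')
S=cam('scene')
for th in(1.7,1.87,1.95):print(th,proj(S,bar(th,-.05)).round(1),proj(S,bar(th,.05)).round(1))
a=cv2.imread('pics/s19.png');cv2.imwrite('pics/c19.png',cv2.resize(a[130:330,170:420],None,fx=3,fy=3,interpolation=cv2.INTER_CUBIC))"
```

```text
t 22.05 p [0.5321 0.029  0.4007] yaw 92.85 tilt 0.13 F [ 0.4 -0.5  0.5] M [-0.06 -0.14 -0.  ] w 55.2
t 22.1 p [0.5326 0.029  0.4002] yaw 92.86 tilt 0.09 F [ 0.5 -0.7  0.7] M [-0.07 -0.11 -0.02] w 55.3
1.7 [361.  235.8] [392.7 209.5]
1.87 [368.7 245.4] [400.2 218.7]
1.95 [372. 250.] [403.5 223.1]
```

View pics/c19.png

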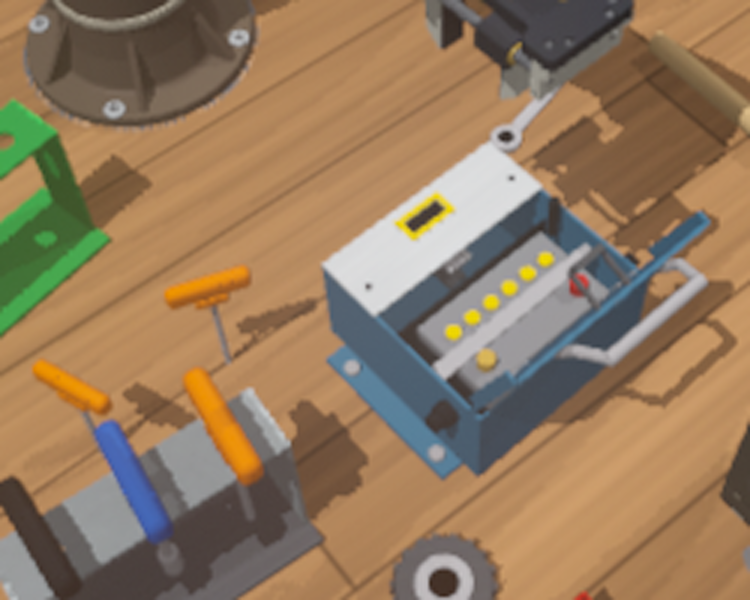

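View pics/t19.png

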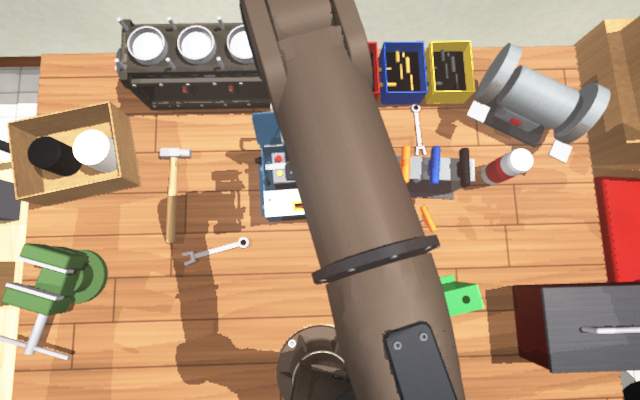

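The bar ends at scene (372.7,250) and (405,222.7) match the prediction for the 1.95 rad stop. The key hangs upright in its hole and the gripper is clear. I hand the job in.

```bash
python3 -c "
from h import *
state();print(arm.sign_off())"
```

```text
t 22.15 p [0.5327 0.0291 0.3998] yaw 92.86 tilt 0.05 F [-0.4  0.5  0.3] M [-0.05 -0.13 -0.02] w 55.2
the job is handed in; nothing more can be done
None
```

The job is done and was handed in at about 22 s. I took the long orange key from the grey stand and pressed the catch through the slot with about 7 N until the lid sprang ajar. I then hung the key back in its own hole, gripped the pull bar, swung the lid over and let it go onto its stop.

**Last checks (by camera):**
- **Lid:** the pull-bar ends were within about 2 px of where they should be with the lid on its 1.95 rad stop.
- **Key:** it hangs in its hole with the grip in line with the other two. I judged this by eye and did not measure its height or tilt.
- **Other things:** the other tools looked unmoved. The gripper was clear, about 0.4 m above the bench, with near-zero force.

**What disagreed:**
- The cameras differed by up to about 9 mm on the slot position, partly because the pull bar hid its rim. A closer look at the rim gave about 0.450 m, which held.
- There was about 4 N of sideways force while pressing the catch, and up to about 9 N while swinging the lid, well under the limits.

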